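Snap the tube holder onto the sprung rail and load the red tube

TASK

Snap the blue clip-on tube holder upright onto the middle of the steel rail, between the two red bands: press it down firmly until its spring arms click past the rod and it sits fully home, but without ever driving the sprung rail down onto its stops. Then let the rail come back up, and stand the red-capped tube from the orange rack all the way down in the holder, leaving everything else where it is.

Things in the scene. Friction and masses are not known exactly. Their poses are not given: they have to be found in the camera images.
- holder: blue tube holder with a steel spring clip below, loose, about 0.2 kg, standing upright on its arms, 69 mm tall. Origin: centre of the clip's bore, 15.6 mm above the arm tips (on the rod's axis when home); z up, x along the bore; either way round will do. Block 32 x 32 mm, 11 to 53 mm above the origin: grip it there, by any two faces. A rubber pad 9 mm above the origin meets the rod when home.
- clip_mouth (a point): centre of the clip's mouth, level with the arm tips, on the holder. The arms hang at y = +-13 mm, 24 mm long along x, flared to 34 mm overall; each spreads up to 4 mm. The holder's origin is about 15 mm above the rod's axis at first touch, about 10 mm above the sunken axis when the arms give way (push of about 8 to 15 N, more if off-centre), then it jumps home.
- well_mouth (a point): centre of the mouth of the round well in the holder's top, 53 mm above the holder's origin; 18.5 mm wide, 36 mm deep
- rail_axis (a point): middle of the steel rail, a level rod 18 mm thick: a point on its axis midway between the red bands; x along the rod, z up; 76 mm above the table at rest, and the reading sinks with the rail. Red bands at x = +-42 mm; black end blocks at x = +-57 to +-79 mm rise 11 mm above the axis. Base plate 176 x 50 mm, fixed to the table.
- float (a joint): how far the rail has sunk on its springs, m: 0 at rest (top), 0.032 on its bottom stops. It starts to sink at 2 N and yields 1 mm per 0.55 N more (about 16 N at 0.025, 20 N at the stops); it comes back up when let go.
- rack: orange tube rack, fixed, 118 x 40 x 50 mm; origin at the centre of its underside, x along the row; three holes at x = -36, 0 and +36 mm, 19 mm wide, floor 5 mm above the table
- tube_red: red-capped conical tube standing in the rack, 109 mm tall, 14 g; origin at its bottom tip, z along the tube towards the cap. Body 15.2 mm thick, cap 20.4 mm thick from 94 to 109 mm: lift it by the cap
- tube_blue: blue-capped tube of the same size in the rack: leave it
- tube_yellow: yellow-capped tube of the same size in the rack: leave it
- buffer_bottle: bystander: small clear bottle with blue cap, 105 mm tall, origin under its centre
- dish: bystander: flat round dish, 55 mm wide, origin under its centre
- timer: bystander: small white timer, 70 x 62 x 18 mm, origin under its centre
- sample_tin: bystander: round tin, 50 mm wide, 13 mm high, origin under its centre
Mind the look-alikes: they are no part of the job. There is more than one size of the holder; the job needs the larger.

How it is judged:
By the outcome, as a careful person would: the job done as asked, in the order asked, and still so for the second after the job is handed in, with the robot touching nothing.
It also fails if it takes over 67 s, if anything falls off the work surface, if the arm or the gripper's body presses on something with over 40 N, if the wrist force passes 120 N, or if a joint passes its speed limit or range.

ROBOT

A 6-joint arm with a two-finger parallel gripper is mounted at the origin on a cart in front of the work surface, level with it; the furniture and walls round the work are solid. World frame = base frame: x ahead of the robot, y to its left, z up, the work surface at z = 0. Lengths are in m, angles in rad, forces in N, time in s.
With the tool pointing down it reaches from about 0.35 to 0.975 m from the base axis. Payload 4.9 kg.
Tool frame: the origin (TCP) lies on the mounting face of the last link; the fingertips stand 173 mm ahead of it and the grasp point (between the pads) lies 155 mm ahead of it; z points along the fingers, y is the line along which they close (so a half turn about z gives the same grasp; the last joint's range is limited). The gripper opens to 85 mm and grips with 20 to 120 N. Pads are 22 mm wide; open, the fingers measure 114 mm over their backs; the gripper's body (76 mm by 85 mm) begins 54 mm behind the grasp point. The pads swing forward as they close: fully open they stand 13 mm farther back than shut.
Start: joints at [-1.379, 0.053, 1.613, -0, 1.476, -0.119], TCP at [0.191, -0.595, 0.405] pointing down, gripper open.
Joint ranges: [-3.01, 3.01], [-1.01, 2.22], [0.06, 2.58], [-1.02, 4.17], [0.09, 2.62], [-3.14, 3.14]. Speed limits (rad/s): [2.57, 2.57, 3.14, 3.14, 3.14, 3.14].

INTERFACE

Orientations are given as a rotation vector (axis times angle).
In Python, from station import monitor, eyes, finish_job gives the robot as it stands. The module is installed in compiled form; this text tells all that it offers.
- The arm moves only by the tool step_arm, never from a script. Its argument "commands" is a list of rows, each a list of 3 entries, a list of its own where there are three numbers: the opening in per cent of the stroke, from 0 (shut) to 100 (fully open), then the shift along the tool's x, y, z in mm, then the turn about the tool's z in degrees. In form: [[hand, [x, y, z], yaw], ...]. A call has 1 to 12 rows; each row is the pose to reach, as a shift and turn from the pose commanded when the call began, along the tool's axes at that moment; what a row does not reach only later rows make up. A row lasts 1/8 s, in which the tool goes at most 62.5 mm and 10.7 degrees, less where a joint would pass 70% of its speed; a pose out of reach is approached as far as the arm can. A call with a gripper value outside its range is refused whole. The fingers move at their own pace and stop on an object; "squeeze" is the grip in N (left out, the last holds). Time passes only in rows, so rows that repeat a pose let the fingers close. It gives the time, the measured TCP pose, the force, the opening and the grip force at its end, in the units of the state.
- monitor.get_obs(): the state, without advancing time (a new reading comes with each control period).
- eyes.get_image(name): name is "scene" or "top" or "wrist"; returns the picture (384x512x3 uint8, red, green, blue); there is no depth.
- eyes.camera_info(name): a dict with "camera_matrix" (3x3 intrinsics, pixels), "extrinsics" (4x4, takes a point from camera to world coordinates). Camera axes: x right, y down, z forward; pixel columns grow to the right and rows downward; lengths in m; the calibration is good to about 2 mm. A picture is of the moment at which its call begins: read the wrist's pose just before it. camera_info takes no time and is no camera call; for the wrist camera it gives the pose at the moment of the call.
- finish_job(): hands the job in; it is judged then, once.
The state is a dict: "t": time; "q": joint angles; "dq": joint speeds; "effort": joint torques, N m; "tool_pos": TCP position; "tool_rot": TCP orientation; "contact_force": force on the tool from outside, world axes, zero at the start; "wrist_torque": the same for the moment, N m; "opening": finger opening in m; "grip_force": force on a finger pad.
Only numpy, scipy, OpenCV 4.12 (cv2) and the standard library are available. Lean on these libraries where they do the work, as an engineer would, in place of code of your own. Each camera call takes 0.05 s, during which the arm holds its last target. There are 200 camera calls.

## Working session

There is one attempt and no reset: what is moved stays moved. The work goes in short steps, Python scripts to look and compute and a tool call to move; the robot and the scene stay as the last step left them, time stands still between calls to the robot, and variables do not carry over. Pictures are saved under pics/ and viewed, at most 10 in all, crops included, and the job is handed in when it is done.

Besides the shell and the picture viewer there is one more tool, called after "Call:" as name([rows], argument=value, ...), one row to a line, values as JSON. step_arm: Moves the arm, as the interface text tells. Its arguments: {"type":"object","properties":{"commands":{"type":"array"},"squeeze":{"type":"number"}},"required":["commands"]}

```bash
mkdir -p pics; cat > h.py <<'E'
import numpy as np, cv2, json
from station import monitor, eyes, finish_job
def grab(n,f=None):
    im=eyes.get_image(n)
    if f: cv2.imwrite('pics/'+f,im[:,:,::-1])
    return im
def ray(n,u,v,info=None):
    i=info or eyes.camera_info(n); K=np.array(i['camera_matrix']);E=np.array(i['extrinsics'])
    d=E[:3,:3]@np.linalg.solve(K,[u,v,1]); return E[:3,3],d
def onz(n,u,v,z,info=None):
    o,d=ray(n,u,v,info); return o+d*(z-o[2])/d[2]
def proj(n,p,info=None):
    i=info or eyes.camera_info(n); K=np.array(i['camera_matrix']);E=np.array(i['extrinsics'])
    c=K@(E[:3,:3].T@(np.array(p)-E[:3,3])); return c[:2]/c[2]
E
python3 - <<'E'
from h import *
np.set_printoptions(precision=4,suppress=True)
s=grab('scene');t=grab('top')
a=np.hstack([cv2.resize(x,None,fx=1,fy=1) for x in (s,)])
cv2.imwrite('pics/s.png',cv2.resize(s,(800,600),interpolation=cv2.INTER_CUBIC)[:,:,::-1]);cv2.imwrite('pics/t.png',cv2.resize(t,(800,600),interpolation=cv2.INTER_CUBIC)[:,:,::-1])
cv2.imwrite('pics/s0.png',s[:,:,::-1]);cv2.imwrite('pics/t0.png',t[:,:,::-1])
for n in('scene','top','wrist'):
    i=eyes.camera_info(n);print(n,np.array(i['camera_matrix']),np.array(i['extrinsics']))
print(monitor.get_obs())
E
```

```text
scene [[471.6604   0.     255.376 ]
 [  0.     471.6604 190.5986]
 [  0.       0.       1.    ]] [[ 0.9683 -0.1966  0.1538  0.3923]
 [-0.2495 -0.7457  0.6178 -0.877 ]
 [-0.0068 -0.6366 -0.7712  1.0233]
 [ 0.      0.      0.      1.    ]]
top [[417.8905   0.     253.7446]
 [  0.     417.8905 190.8803]
 [  0.       0.       1.    ]] [[-0.0686 -0.9714  0.2273  0.3701]
 [-0.9976  0.0671 -0.0142 -0.0992]
 [-0.0014 -0.2277 -0.9737  1.0792]
 [ 0.      0.      0.      1.    ]]
wrist [[277.3915   0.     257.2751]
 [  0.     277.3915 191.6445]
 [  0.       0.       1.    ]] [[ 0.3051 -0.9065 -0.2917  0.2646]
 [-0.9523 -0.2913 -0.0909 -0.571 ]
 [-0.0026  0.3055 -0.9522  0.3724]
 [ 0.      0.      0.      1.    ]]
{'t': 0.1, 'q': array([-1.379 ,  0.0533,  1.6141, -0.    ,  1.476 , -0.119 ]), 'dq': array([-0.0006, -0.0007, -0.0046,  0.0001,  0.0005, -0.001 ]), 'effort': array([ -0.0002, -39.4909, -37.1362,  -0.0002,   0.0039,  -0.    ]), 'tool_pos': array([ 0.1911, -0.5948,  0.4036]), 'tool_rot': array([-3.1019, -0.4859,  0.0001]), 'contact_force': array([1.1291, 0.0068, 0.2216]), 'wrist_torque': array([-0.013 ,  0.0465, -0.0013]), 'grip_force': 0.0, 'opening': 0.08561799424211636}
```

View pics/s.png

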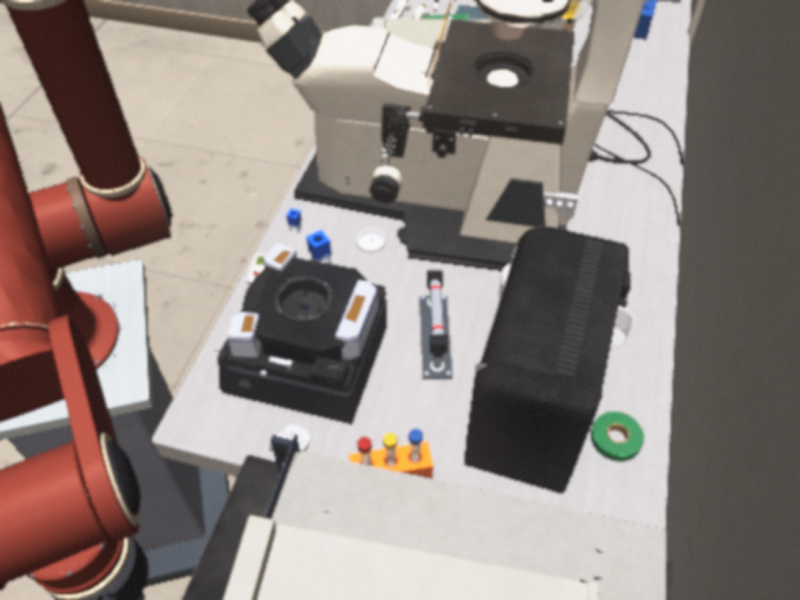

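View pics/t.png

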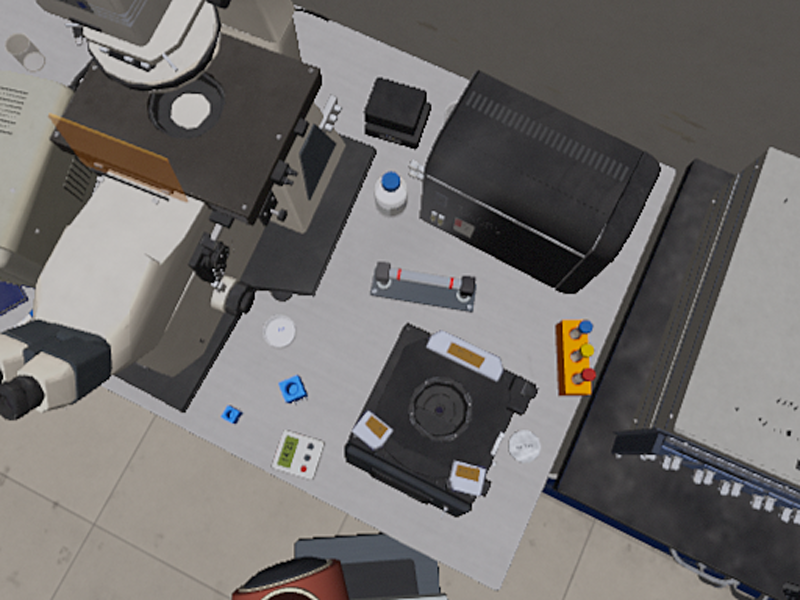

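The large holder is at scene (318,243) and top (292,389), in 800x600 pixels. The look-alike small holder is at scene (294,216) and top (231,413). The rail is at top (423,285), the rack at top (573,357), and the red tube is the nearest one, at top (588,375). I chose the larger holder.

```bash
cat > m.py <<'E'
from h import *
np.set_printoptions(precision=4,suppress=True)
S=cv2.imread('pics/s0.png');T=cv2.imread('pics/t0.png')
def tri(a,b):
    o1,d1=ray('top',*a);o2,d2=ray('scene',*b)
    A=np.stack([d1,-d2],1);k=np.linalg.lstsq(A,o2-o1,rcond=None)[0]
    p,q=o1+k[0]*d1,o2+k[1]*d2
    return (p+q)/2,np.linalg.norm(p-q)
def blobs(im,lo,hi,mn=8):
    h=cv2.cvtColor(im,cv2.COLOR_BGR2HSV);m=cv2.inRange(h,lo,hi)
    n,l,s,c=cv2.connectedComponentsWithStats(m)
    return [(c[i].round(1),s[i]) for i in range(1,n) if s[i,4]>=mn]
E
python3 - <<'E'
from m import *
R={'blue':((100,150,80),(125,255,255)),'red':((0,150,100),(6,255,255)),'red2':((172,130,90),(180,255,255)),'orange':((8,200,120),(18,255,255)),'yellow':((22,150,120),(32,255,255))}
reg={'T':(T,(140,150,400,310)),'S':(S,(150,110,310,320))}
for k,(lo,hi) in R.items():
    for n,(im,(x0,y0,x1,y1)) in reg.items():
        for c,s in blobs(im[y0:y1,x0:x1].copy(),lo,hi): print(k,n,c+[x0,y0],s[2:])
a=cv2.resize(T[225:280,135:215],None,fx=5,fy=5,interpolation=cv2.INTER_CUBIC)
b=cv2.resize(T[155:205,230:310],None,fx=5,fy=5,interpolation=cv2.INTER_CUBIC)
c=cv2.resize(S[120:175,170:250],None,fx=5,fy=5,interpolation=cv2.INTER_CUBIC)
d=cv2.resize(S[165:247,240:320],None,fx=3.4,fy=3.4,interpolation=cv2.INTER_CUBIC)
W=np.zeros((560,800,3),np.uint8)
for im,(x,y) in((a,(0,0)),(b,(400,0)),(c,(0,280)),(d,(400,280))): W[y:y+im.shape[0],x:x+im.shape[1]]=im[:W.shape[0]-y]
cv2.imwrite('pics/crop1.png',W)
E
```

```text
blue T [374.5 208.8] [ 8  7 48]
blue T [187.  248.6] [ 17  17 178]
blue T [147.4 264.8] [12 11 75]
blue S [187.5 138.3] [ 7  8 46]
blue S [203.6 155.9] [ 13  17 154]
blue S [265.6 278.6] [ 6  6 30]
red T [288.6 181.1] [2 7 9]
red T [376.7 239.4] [ 8  8 47]
red T [193.9 299.9] [3 3 8]
red S [232.8 284.3] [ 7  8 45]
orange T [365.6 210.1] [5 4 8]
orange T [369.6 216.1] [ 7  4 10]
orange T [365.7 225. ] [5 6 9]
orange T [371.1 230.1] [5 5 9]
orange T [367.4 239.1] [ 7  5 10]
orange T [370.9 245.4] [6 3 8]
yellow T [375.4 223.8] [ 8  9 59]
yellow T [363.5 227.3] [ 8 13 25]
yellow T [365.7 245.3] [12 15 60]
yellow S [249.  281.4] [ 7  8 44]
```

View pics/crop1.png

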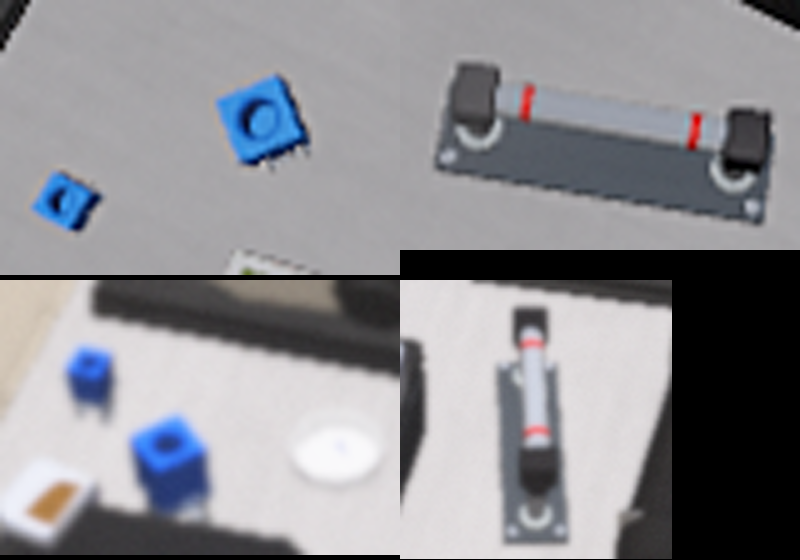

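The crop shows the large holder with its well at about top (187.4,248.6) and two clip arms peeking out at its lower right edge. The rail's red bands are at about top (255.4,175.4) and (289,181), and about scene (279,183.5) and (280,209.7).

```bash
python3 - <<'E'
from m import *
def wc(im,x0,y0,x1,y1,f):
    c=im[y0:y1,x0:x1].astype(float); w=np.clip(f(c[...,0],c[...,1],c[...,2]),0,None)
    w[w<0.25*w.max()]=0
    yy,xx=np.mgrid[y0:y1,x0:x1]; return np.array([(w*xx).sum(),(w*yy).sum()])/w.sum()
red=lambda b,g,r:r-np.maximum(b,g)-15
t1=wc(T,250,165,262,186,red);t2=wc(T,283,170,296,192,red)
s1=wc(S,272,176,287,190,red);s2=wc(S,272,203,288,216,red)
print(t1,t2,s1,s2)
P1,e1=tri(t1,s1);P2,e2=tri(t2,s2);print('bands',P1,e1,P2,e2,np.linalg.norm(P1-P2),(P1+P2)/2, np.degrees(np.arctan2(*(P2-P1)[[1,0]])))
Q=[onz('top',*t,.083) for t in(t1,t2)];print('top@z',Q,(Q[0]+Q[1])/2,np.linalg.norm(Q[0]-Q[1]))
for nm,t,s in(('redcap',(376.7,239.4),(232.8,284.3)),('blue',(374.5,208.8),(265.6,278.6)),('yel',(375.4,223.8),(249,281.4))):
    print(nm,tri(t,s),onz('top',*t,.105))
# holder top face: bright blue
h=cv2.cvtColor(T,cv2.COLOR_BGR2HSV)
m=cv2.inRange(h,(100,120,90),(125,255,255));m[:,:175]=0;m[:,200:]=0;m[:235]=0;m[265:]=0
c=max(cv2.findContours(m,cv2.RETR_EXTERNAL,2)[0],key=cv2.contourArea);print(cv2.minAreaRect(c),cv2.boxPoints(cv2.minAreaRect(c)))
for z in(.0686,):
  b=np.array([onz('top',*p,z) for p in cv2.boxPoints(cv2.minAreaRect(c))]);print(b,b.mean(0),np.linalg.norm(np.diff(b,axis=0),axis=1))
print('well',tri((187.4,248.6),(170+170/5,120+162/5)),onz('top',187.4,248.6,.0686))
E
```

```text
[254.876  175.0556] [288.4966 180.5583] [278.191  183.1867] [279.7882 208.8425]
bands [ 0.6416 -0.1192  0.0885] 0.001323487817757572 [ 0.6222 -0.2004  0.088 ] 0.0013419848065826334 0.08351947960376338 [ 0.6319 -0.1598  0.0883] -103.48189348050887
top@z [array([ 0.6425, -0.1193,  0.083 ]), array([ 0.6227, -0.2009,  0.083 ])] [ 0.6326 -0.1601  0.083 ] 0.08395454894944081
redcap (array([ 0.4613, -0.3887,  0.1135]), np.float64(0.00046978788347510866)) [ 0.4619 -0.3913  0.105 ]
blue (array([ 0.5331, -0.3933,  0.1135]), np.float64(0.000577624310885399)) [ 0.5342 -0.3959  0.105 ]
yel (array([ 0.4972, -0.3907,  0.1134]), np.float64(0.0004349091873984971)) [ 0.4985 -0.3932  0.105 ]
((186.8103485107422, 248.77586364746094), (14.669931411743164, 13.927149772644043), 68.19859313964844) [[177.6207 244.5517]
 [190.5517 239.3793]
 [196.     253.    ]
 [183.069  258.1724]]
[[0.486  0.0783 0.0686]
 [0.4963 0.0467 0.0686]
 [0.4627 0.0348 0.0686]
 [0.4526 0.0661 0.0686]] [0.4744 0.0565 0.0686] [0.0332 0.0356 0.033 ]
well (array([0.4756, 0.0543, 0.074 ]), np.float64(0.002936987043331528)) [0.4747 0.0551 0.0686]
```

Call:
step_arm([
  [100,[39,-44,0],0],
  [100,[78,-89,0],0],
  [100,[117,-133,0],0],
  [100,[156,-177,0],0],
  [100,[195,-222,0],0],
  [100,[234,-266,0],0],
  [100,[274,-310,0],0],
  [100,[313,-355,0],0],
  [100,[352,-399,0],0],
  [100,[391,-443,0],0],
  [100,[430,-488,0],0],
  [100,[469,-532,0],0],
])

```text
t: 1.6
tool_pos: [0.4752, 0.057, 0.4045]
tool_rot: [3.103, 0.487, 0.0]
contact_force: [0.6, -0.2, 0.5]
opening: 0.0852
grip_force: 0.0
```

Call:
step_arm([
  [100,[0,0,15],0],
  [100,[0,0,30],0],
  [100,[0,0,30],0],
])

```text
t: 1.98
tool_pos: [0.4741, 0.0539, 0.3722]
tool_rot: [-3.104, -0.483, 0.007]
contact_force: [-0.6, 0.5, 0.5]
opening: 0.0855
grip_force: 0.0
```

```bash
cat >> h.py <<'E'
from scipy.spatial.transform import Rotation as Ro
def state():
    o=monitor.get_obs(); R=Ro.from_rotvec(o['tool_rot']).as_matrix()
    return o,R
def rel(p,ang=None):
    """shift in tool mm to put TCP at p; yaw to put tool y at world angle ang (deg)"""
    o,R=state(); d=R.T@(np.array(p)-o['tool_pos'])*1000
    a=np.degrees(np.arctan2(R[1,1],R[0,1])); y=None
    if ang is not None: y=-((ang-a+90)%180-90)
    print('t',round(o['t'],2),'pos',o['tool_pos'].round(4),'yaw',round(a,2),'q6',round(o['q'][5],3),'tilt',R[:,2].round(4),'F',o['contact_force'].round(2),'open',round(o['opening'],4),'grip',o['grip_force'])
    print('shift mm',d.round(1),'yaw',y)
E
python3 - <<'E'
from h import *
rel([.4747,.0555,.33]);i=eyes.camera_info('wrist')
import pickle;pickle.dump(i,open('w1.pkl','wb'))
w=grab('wrist','w1.png');print(proj('wrist',[.4747,.0555,.0686],i))
E
```

```text
t 1.98 pos [0.4741 0.0539 0.3722] yaw -72.3 q6 1.219 tilt [-0.0045 -0.     -1.    ] F [-0.64  0.46  0.52] open 0.0855 grip 0.0
shift mm [ 1.2 -1.3 42.2] yaw None
[256.67956687 179.92622035]
```

View pics/w1.png

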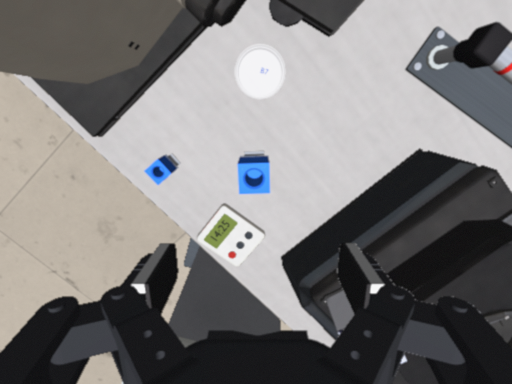

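```bash
python3 - <<'E'
import cv2,numpy as np
w=cv2.imread('pics/w1.png');t=cv2.imread('pics/t0.png')
a=cv2.resize(w[140:205,135:285],(750,325),interpolation=cv2.INTER_CUBIC)
b=cv2.resize(t[236:266,170:204],(306,270),interpolation=cv2.INTER_CUBIC)
W=np.zeros((600,750,3),np.uint8);W[:325]=a;W[328:598,:306]=b;cv2.imwrite('pics/crop2.png',W)
E
```

```text
(no output)
```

View pics/crop2.png

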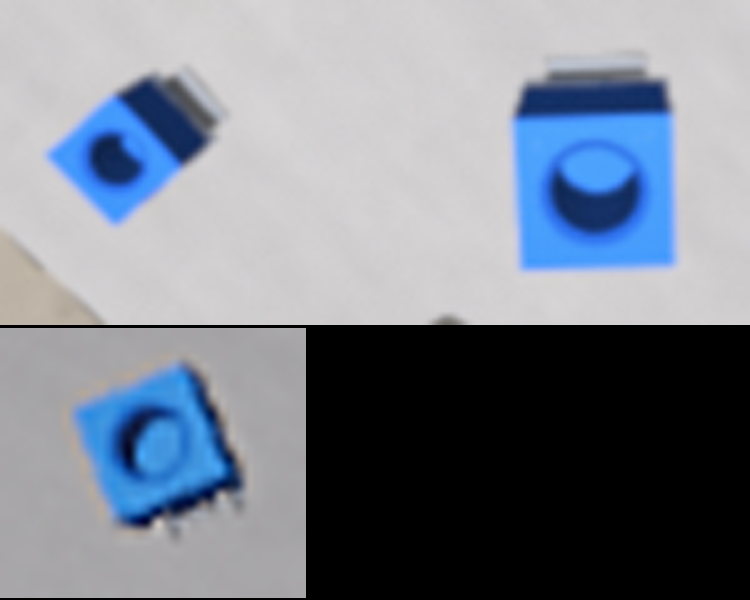

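The close crop shows the large holder's spring arm as one strip about 24 mm wide along the far edge. So the bore (holder x) runs along the wrist image's horizontal, which is tool y at about −72°. Next I measure the holder precisely from the wrist view, and check how close the cabinet and black box are to the rack and rail.

```bash
python3 - <<'E'
from m import *
import pickle
i=pickle.load(open('w1.pkl','rb'))
w=cv2.imread('pics/w1.png');h=cv2.cvtColor(w,cv2.COLOR_BGR2HSV)
m=cv2.inRange(h,(100,100,170),(125,255,255));m[:,:225]=0;m[:,285:]=0;m[:145]=0;m[205:]=0
c=max(cv2.findContours(m,cv2.RETR_EXTERNAL,2)[0],key=cv2.contourArea)
b=cv2.boxPoints(cv2.minAreaRect(c));print(b)
b=b+np.sign(b-b.mean(0))*.5
B=np.array([onz('wrist',*p,.0686,i) for p in b]);print(B,B.mean(0),np.linalg.norm(np.diff(B,axis=0),axis=1))
d=np.diff(B,axis=0);print(np.degrees(np.arctan2(d[:,1],d[:,0])))
k=.64
for n,u,v in(('foot1',600,365),('foot2',660,225),('boxfoot near corner',572,290),('box left',425,205)):
    print(n,onz('top',u*k,v*k,0))
for z in(.1,.2,.3): print('cab top edge z',z,onz('top',640*k,430*k,z),onz('top',770*k,150*k,z),'scene',onz('scene',290*k,480*k,z),onz('scene',460*k,487*k,z))
# rail reprojection & rack corners
print([onz('top',x*k,y*k,.05) for x,y in((557,322),(560,394),(590,394))])
E
```

```text
[[238. 162.]
 [269. 162.]
 [269. 193.]
 [238. 193.]]
[[0.487  0.0795 0.0686]
 [0.4967 0.0491 0.0686]
 [0.4649 0.0385 0.0686]
 [0.4548 0.07   0.0686]] [0.4759 0.0593 0.0686] [0.0319 0.0336 0.0331]
[ -72.3186 -161.5608  107.6957]
foot1 [ 0.4854 -0.4436  0.    ]
foot2 [ 0.7211 -0.582   0.    ]
boxfoot near corner [ 0.6158 -0.414   0.    ]
box left [ 0.7863 -0.1765  0.    ]
cab top edge z 0.1 [ 0.3755 -0.457   0.1   ] [ 0.8036 -0.736   0.1   ] scene [ 0.3543 -0.4088  0.1   ] [ 0.5733 -0.4764  0.1   ]
cab top edge z 0.2 [ 0.375  -0.4205  0.2   ] [ 0.7593 -0.671   0.2   ] scene [ 0.3584 -0.4595  0.2   ] [ 0.5537 -0.5198  0.2   ]
cab top edge z 0.3 [ 0.3744 -0.3839  0.3   ] [ 0.7151 -0.606   0.3   ] scene [ 0.3625 -0.5102  0.3   ] [ 0.5341 -0.5632  0.3   ]
[array([ 0.5535, -0.3685,  0.05  ]), array([ 0.4392, -0.3589,  0.05  ]), array([ 0.436 , -0.4057,  0.05  ])]
```

```bash
python3 -c "
from h import *
rel([.4753,.0575,.26],17.9)"
```

```text
t 2.02 pos [0.4744 0.0538 0.3734] yaw -72.31 q6 1.219 tilt [-2.3e-03 -1.0e-04 -1.0e+00] F [ 0.29 -0.5  -0.03] open 0.085 grip 0.0
shift mm [  2.2  -3.2 113.4] yaw 89.78577610235126
```

Call:
step_arm([
  [60,[2,-3,10],-10],
  [60,[2,-3,22],-20],
  [60,[2,-3,34],-30],
  [60,[2,-3,46],-40],
  [60,[2,-3,58],-50],
  [60,[2,-3,70],-60],
  [60,[2,-3,82],-70],
  [60,[2,-3,94],-80],
  [60,[2,-3,106],-90.2],
  [60,[2,-3,113],-90.2],
  [60,[2,-3,113],-90.2],
  [60,[2,-3,113],-90.2],
])

```text
t: 3.52
tool_pos: [0.4762, 0.0581, 0.2624]
tool_rot: [1.848, 2.539, 0.001]
contact_force: [0.7, -0.3, -0.4]
opening: 0.0516
grip_force: 0.0
```

```bash
python3 - <<'E'
from h import *
rel([.4753,.0575,.203],17.9);i=eyes.camera_info('wrist')
w=grab('wrist','w2.png')[:,:,::-1]
h=cv2.cvtColor(w.copy(),cv2.COLOR_BGR2HSV);m=cv2.inRange(h,(100,100,170),(125,255,255))
cs=[c for c in cv2.findContours(m,cv2.RETR_EXTERNAL,2)[0] if cv2.contourArea(c)>60]
for c in cs:
    r=cv2.minAreaRect(c);b=cv2.boxPoints(r);B=np.array([onz('wrist',*p,.0686,i) for p in b])
    d=np.diff(B,axis=0);print(r,B.mean(0).round(4),np.linalg.norm(d,axis=1).round(4),np.degrees(np.arctan2(d[:,1],d[:,0])).round(1))
E
```

```text
t 3.52 pos [0.4762 0.0581 0.2624] yaw 17.9 q6 -0.346 tilt [ 0.0012 -0.     -1.    ] F [ 0.7  -0.27 -0.39] open 0.0516 grip 0.0
shift mm [-0.3 -1.1 59.4] yaw -0.0010515161165187692
((257.4007263183594, 227.726318359375), (45.51055908203125, 50.377288818359375), 88.49256896972656) [0.475  0.0593 0.0686] [0.0315 0.032  0.0333] [  19.4  -69.2 -160.5]
((259.5081787109375, 52.90983581542969), (37.898921966552734, 37.77088165283203), 50.19443130493164) [0.4448 0.1566 0.0686] [0.019  0.0188 0.0195] [  54.3  -28.6 -124.4]
```

View pics/w2.png

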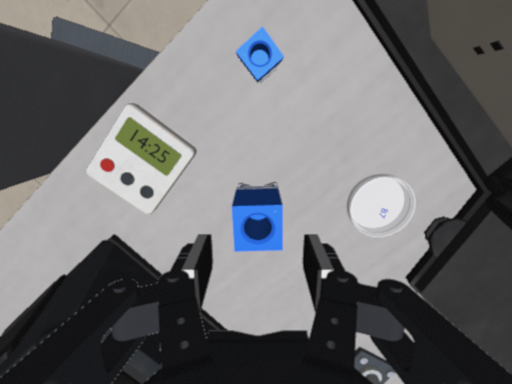

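The wrist view now shows the arms end-on at (240,186) and (275,186), which confirms the bore runs along tool x. The well is at (258,228). The plate reader's corner is at lower left, so I check its clearance before descending.

```bash
python3 - <<'E'
from h import *
rel([.4750,.0590,.203],18.4)
o,R=state()
c=np.array([.475,.059,0])
for x,y,z in((0,-45,.04),(-15,-45,.04),(-15,-45,.1),(-38,-43,.1),(-38,-43,.13)):
    p=c+R[:,0]*x/1000+R[:,1]*y/1000; p[2]=z; print((x,y,z),proj('wrist',p))
k=.64
for n,u,v in(('devcorner',405,325),('dev nearleft',350,440)):
  for z in(.08,.12,.16): print(n,z,onz('top',u*k,v*k,z),proj('wrist',onz('top',u*k,v*k,z)))
E
```

```text
t 3.58 pos [0.4762 0.0582 0.2624] yaw 17.93 q6 -0.347 tilt [ 0.0013 -0.     -1.    ] F [-0.05 -0.31 -0.22] open 0.0516 grip 0.0
shift mm [ 1.2 -1.  59.4] yaw -0.4686310586485831
(0, -45, 0.04) [196.43391491 212.15220301]
(-15, -45, 0.04) [197.77535574 230.55604423]
(-15, -45, 0.1) [175.67859766 278.28440308]
(-38, -43, 0.1) [182.75640839 312.43163735]
(-38, -43, 0.13) [166.63560151 357.99077505]
devcorner 0.08 [ 0.55972387 -0.12413339  0.08      ] [286.78136104 456.13387772]
devcorner 0.12 [ 0.55213289 -0.12313559  0.12      ] [282.80767605 523.96362402]
devcorner 0.16 [ 0.54454191 -0.12213779  0.16      ] [276.76984732 627.02775551]
dev nearleft 0.08 [ 0.39086401 -0.02953776  0.08      ] [ 96.60813567 315.95041491]
dev nearleft 0.12 [ 0.39003297 -0.03232689  0.12      ] [ 53.01989583 374.53284849]
dev nearleft 0.16 [ 0.38920193 -0.03511602  0.16      ] [-20.02509329 472.70504448]
```

Call:
step_arm([
  [60,[1,-1,25],-0.5],
  [60,[1,-1,45],-0.5],
  [60,[1,-1,57],-0.5],
  [60,[1,-1,59],-0.5],
  [60,[1,-1,59],-0.5],
  [30,[1,-1,59],-0.5],
  [25,[1,-1,59],-0.5],
  [25,[1,-1,59],-0.5],
  [25,[1,-1,59],-0.5],
  [25,[1,-1,59],-0.5],
], squeeze=60)

```text
t: 4.82
tool_pos: [0.4753, 0.059, 0.2037]
tool_rot: [1.835, 2.549, 0.001]
contact_force: [-0.9, 0.4, 5.9]
opening: 0.0315
grip_force: 59.5
```

```bash
python3 -c "
from h import *
rel([.475,.059,.30],18.4)"
```

```text
t 4.83 pos [0.4753 0.059  0.2037] yaw 18.5 q6 -0.355 tilt [ 0.0017 -0.     -1.    ] F [-0.91  0.37  5.89] open 0.0315 grip 59.501363039016724
shift mm [  0.   -0.1 -96.3] yaw 0.10440840457161471
```

Call:
step_arm([
  [25,[0,0,-30],0],
  [25,[0,0,-80],0],
  [25,[0,0,-130],0],
  [25,[0,0,-170],0],
  [25,[-40,12,-176],5],
  [25,[-85,26,-176],10],
  [25,[-130,40,-176],15],
  [25,[-175,54,-176],20],
  [25,[-215,66,-176],25],
  [25,[-245,76,-176],30],
  [25,[-257.5,79.4,-176],32],
  [25,[-257.5,79.4,-176],32],
])

```text
t: 6.32
tool_pos: [0.6316, -0.1601, 0.3777]
tool_rot: [-2.465, -1.944, 0.001]
contact_force: [-0.9, -0.1, -2.6]
opening: 0.0312
grip_force: 59.9
```

Call:
step_arm([
  [25,[0,0,10],0],
  [25,[0,0,20],0],
  [25,[0,0,20],0],
  [25,[0,0,20],0],
])

```text
t: 6.82
tool_pos: [0.6316, -0.1596, 0.3586]
tool_rot: [-2.466, -1.946, 0.0]
contact_force: [-0.6, -0.5, -1.0]
opening: 0.0318
grip_force: 59.9
```

```bash
python3 - <<'E'
from h import *
rel([.632,-.160,.35],-13.5);i=eyes.camera_info('wrist')
import pickle;pickle.dump(i,open('w3.pkl','wb'))
w=grab('wrist','w3.png');s=grab('scene','s3.png');t=grab('top','t3.png')
W=np.zeros((600,800,3),np.uint8);W[:384,:512]=w
W[:384,512:]=cv2.resize(s[150:246,240:312],(288,384),interpolation=cv2.INTER_CUBIC)
W[384:,:]=cv2.resize(t[145:199,180:380],(800,216),interpolation=cv2.INTER_CUBIC)
cv2.imwrite('pics/c3.png',W[:,:,::-1])
E
```

```text
t 6.83 pos [ 0.6316 -0.1596  0.3586] yaw -13.47 q6 -0.127 tilt [-1.e-04  1.e-04 -1.e+00] F [-0.62 -0.47 -1.02] open 0.0318 grip 59.89197872579098
shift mm [-0.3  0.5  8.6] yaw 0.03423568358377338
```

View pics/c3.png

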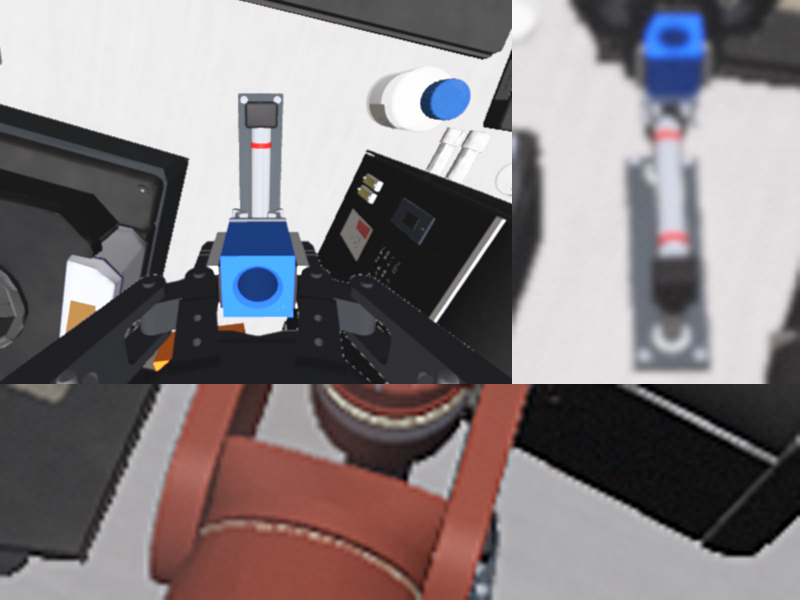

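The wrist view shows the rod running up column ~260.5 (rows 130–215), with the far band at (261,146) and the arm tips at about (235,214) and (282,214). In the scene crop both bands are visible below the held holder. Next I fit the rod line.

```bash
python3 - <<'E'
from h import *
import pickle
i=pickle.load(open('w3.pkl','rb'))
w=cv2.imread('pics/w3.png').astype(int);g=w.sum(2)/3
h=cv2.cvtColor(w.astype(np.uint8),cv2.COLOR_BGR2HSV)
b,gg,r=w[...,0],w[...,1],w[...,2]
# band
m=((r-np.maximum(b,gg))>50);m[:125]=0;m[165:]=0;m[:,:240]=0;m[:,285:]=0
v,u=np.nonzero(m);print('band px',u.mean(),v.mean(),u.min(),u.max(),v.min(),v.max())
C=onz('wrist',u.mean(),v.mean(),.083,i);print('band pt z.083',C)
# rod edges against base plate: gradient
L=[];
for row in list(range(160,204,3)):
    p=cv2.GaussianBlur(g[row-1:row+2].mean(0)[None].astype(np.float32),(5,1),0)[0];d=np.gradient(p)
    a=240+np.argmax(d[240:261]);c=261+np.argmin(d[261:282])
    def sub(k,s): 
        y=s*d[k-1:k+2];return k+.5*(y[0]-y[2])/(y[0]-2*y[1]+y[2])
    L.append((row,sub(a,1),sub(c,-1)))
L=np.array(L);print(L[::4].round(1))
o,R=state();tp=o['tool_pos']
pts=[]
for row,a,c in L:
    A=onz('wrist',a,row,.078,i);Bq=onz('wrist',c,row,.078,i);pts.append((A+Bq)/2)
    wd=np.linalg.norm(A-Bq)
pts=np.array(pts);print('width',wd)
q=(pts-tp)@R;print('tool-frame y of rod',q[:,1].round(4),'x',q[:,0].round(4))
k=np.polyfit(q[:,0],q[:,1],1);print('rod y at tool x=0',k[1]*1000,'angle deg',np.degrees(np.arctan(k[0])))
print('band tool frame',(C-tp)@R*1000)
# holder top in wrist image
m=cv2.inRange(h,(100,100,190),(125,255,255));m[:,:210]=0;m[:,305:]=0;m[:240]=0;m[325:]=0
c=max(cv2.findContours(m,cv2.RETR_EXTERNAL,2)[0],key=cv2.contourArea);x,y,ww,hh=cv2.boundingRect(c);print('top face',x,y,ww,hh)
z=tp[2]-.1881+.053
P=[onz('wrist',*p,z,i) for p in((x,y),(x+ww,y),(x+ww,y+hh),(x,y+hh))];P=np.array(P);print(((P-tp)@R*1000).round(1),((P.mean(0)-tp)@R*1000).round(1))
for n,u,v in(('armL',235,214),('armR',282,214)): print(n,((onz('wrist',u,v,tp[2]-.2037,i)-tp)@R*1000).round(1))
E
```

```text
band px 260.8976377952756 145.24409448818898 251 271 142 148
band pt z.083 [ 0.64349292 -0.11895551  0.083     ]
[[160.  251.6 269.6]
 [172.  251.6 269.3]
 [184.  251.6 269.1]
 [196.  251.6 268.9]]
width 0.016402404948556156
tool-frame y of rod [0.0013 0.0013 0.0013 0.0013 0.0013 0.0013 0.0013 0.0012 0.0012 0.0012
 0.0012 0.0011 0.0011 0.0011 0.0011] x [ 0.0285  0.0257  0.0229  0.0201  0.0172  0.0144  0.0115  0.0086  0.0057
  0.0028 -0.0002 -0.0031 -0.0061 -0.0092 -0.0122]
rod y at tool x=0 1.1655679882407322 angle deg 0.37605354876441227
band tool frame [ 42.58976472   1.52059012 276.32130034]
top face 220 255 76 63
[[ 17.  -17.2 135.1]
 [ 17.   14.9 135.1]
 [-15.7  16.3 135.1]
 [-15.7 -18.5 135.1]] [  0.6  -1.1 135.1]
armL [  7.4 -16.4 203.7]
armR [  7.4  14.9 203.7]
```

Call:
step_arm([
  [25,[0,2,20],0],
  [25,[0,2,40],0],
  [25,[0,2,55],0],
  [25,[0,2,66],0],
  [25,[0,2,68],0],
  [25,[0,2,68],0],
  [25,[0,2,68],0],
])

```text
t: 7.85
tool_pos: [0.634, -0.1606, 0.2918]
tool_rot: [2.466, 1.944, 0.002]
contact_force: [0.3, 0.1, -0.8]
opening: 0.0313
grip_force: 59.9
```

```bash
python3 - <<'E'
from h import *
rel([.632,-.160,.2791],-13.5);i=eyes.camera_info('wrist')
import pickle;pickle.dump(i,open('w4.pkl','wb'))
w=grab('wrist','w4.png');s=grab('scene','s4.png')
W=np.zeros((480,800,3),np.uint8);W[:,:440]=cv2.resize(w[120:240,200:310],(440,480),interpolation=cv2.INTER_CUBIC)
W[:,440:]=cv2.resize(s[150:246,240:312],(360,480),interpolation=cv2.INTER_CUBIC)
cv2.imwrite('pics/c4.png',W[:,:,::-1])
E
```

```text
t 7.85 pos [ 0.634  -0.1606  0.2918] yaw -13.49 q6 -0.126 tilt [ 1.7e-03 -6.0e-04 -1.0e+00] F [ 0.28  0.12 -0.81] open 0.0313 grip 59.890907630324364
shift mm [ 0.1 -2.1 12.7] yaw 0.006937004533412505
```

View pics/c4.png

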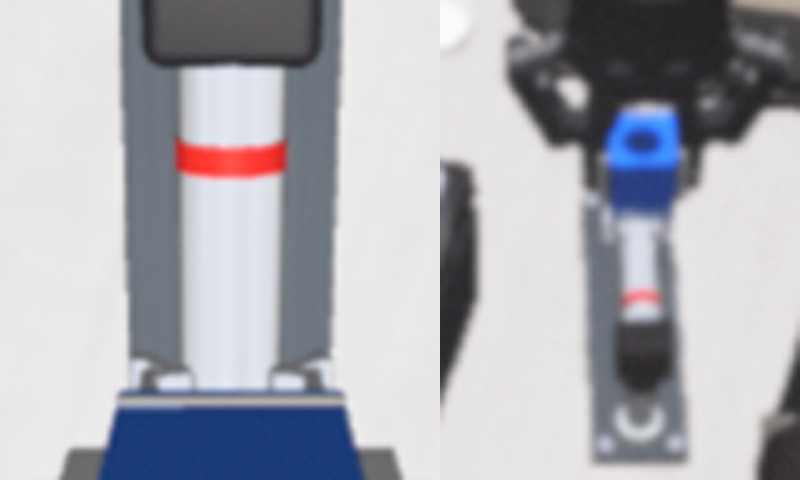

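The arms straddle the rod symmetrically: in the crop the arms centre at column 231 and the rod at about 232. Now I press in stages and watch the force.

Call:
step_arm([
  [25,[0,0.3,4],0],
  [25,[0,0.3,8],0],
  [25,[0,0.3,11],0],
  [25,[0,0.3,14],0],
  [25,[0,0.3,17],0],
  [25,[0,0.3,20],0],
  [25,[0,0.3,22],0],
  [25,[0,0.3,22],0],
  [25,[0,0.3,22],0],
], squeeze=80)

```text
t: 9.07
tool_pos: [0.6342, -0.1606, 0.2696]
tool_rot: [2.467, 1.945, 0.001]
contact_force: [-1.7, 0.2, 5.3]
opening: 0.0314
grip_force: 82.6
```

Call:
step_arm([
  [25,[0,0,1.5],0],
  [25,[0,0,3],0],
  [25,[0,0,4.5],0],
  [25,[0,0,6],0],
  [25,[0,0,6],0],
  [25,[0,0,6],0],
])

```text
t: 9.82
tool_pos: [0.6344, -0.1607, 0.2644]
tool_rot: [2.466, 1.944, 0.001]
contact_force: [-3.0, 1.4, 8.7]
opening: 0.0311
grip_force: 82.9
```

Call:
step_arm([
  [25,[0,0,1],0],
  [25,[0,0,2],0],
  [25,[0,0,3],0],
  [25,[0,0,4],0],
  [25,[0,0,4],0],
  [25,[0,0,4],0],
])

```text
t: 10.58
tool_pos: [0.6345, -0.1608, 0.2609]
tool_rot: [2.465, 1.944, 0.001]
contact_force: [-2.2, 0.7, 9.6]
opening: 0.0314
grip_force: 83.1
```

Call:
step_arm([
  [25,[0,-0.6,1],0],
  [25,[0,-0.6,2],0],
  [25,[0,-0.6,3],0],
  [25,[0,-0.6,3],0],
  [25,[0,-0.6,3],0],
])

```text
t: 11.2
tool_pos: [0.6339, -0.1607, 0.2564]
tool_rot: [2.465, 1.943, 0.002]
contact_force: [4.7, -2.8, 5.6]
opening: 0.0312
grip_force: 83.1
```

Call:
step_arm([
  [25,[0,0,1],0],
  [25,[0,0,2],0],
  [25,[0,0,2],0],
  [25,[0,0,2],0],
])

```text
t: 11.7
tool_pos: [0.6339, -0.1607, 0.2546]
tool_rot: [2.465, 1.944, 0.002]
contact_force: [2.4, -1.2, 5.7]
opening: 0.0311
grip_force: 83.2
```

The force dropped to about 6 N while lower, which is consistent with the clip having snapped home. I'll press a little more to seat it, then let the rail up.

Call:
step_arm([
  [25,[0,0.2,2],0],
  [25,[0,0.2,4],0],
  [25,[0,0.2,6],0],
  [25,[0,0.2,6],0],
  [25,[0,0.2,6],0],
])

```text
t: 12.32
tool_pos: [0.6341, -0.1607, 0.2491]
tool_rot: [2.466, 1.944, 0.001]
contact_force: [1.2, -1.3, 8.6]
opening: 0.0311
grip_force: 83.3
```

Call:
step_arm([
  [25,[0,0,-2],0],
  [25,[0,0,-4],0],
  [25,[0,0,-6],0],
  [25,[0,0,-8],0],
  [25,[0,0,-10],0],
  [25,[0,0,-12],0],
  [25,[0,0,-14],0],
  [25,[0,0,-14.5],0],
  [25,[0,0,-14.5],0],
  [25,[0,0,-14.5],0],
])

```text
t: 13.58
tool_pos: [0.6337, -0.1605, 0.2619]
tool_rot: [2.466, 1.945, 0.001]
contact_force: [5.1, -2.1, 2.2]
opening: 0.031
grip_force: 82.7
```

Call:
step_arm([
  [25,[0,0.4,-1],0],
  [25,[0,0.4,-2],0],
  [25,[0,0.4,-2],0],
  [28,[0,0.4,-2],0],
  [32,[0,0.4,-2],0],
  [38,[0,0.4,-2],0],
  [50,[0,0.4,-2],0],
  [60,[0,0.4,-2],0],
  [60,[0,0.4,-2],0],
])

```text
t: 14.7
tool_pos: [0.6335, -0.1602, 0.2634]
tool_rot: [-2.465, -1.944, 0.002]
contact_force: [-0.5, 0.0, 0.2]
opening: 0.0517
grip_force: 0.0
```

Call:
step_arm([
  [60,[0,0,-20],0],
  [60,[0,0,-50],0],
  [60,[0,0,-80],0],
  [60,[0,0,-100],0],
  [60,[0,0,-100],0],
])

```text
t: 15.32
tool_pos: [0.6344, -0.1607, 0.3674]
tool_rot: [2.464, 1.943, 0.004]
contact_force: [0.6, 0.1, -0.4]
opening: 0.0513
grip_force: 0.0
```

```bash
python3 - <<'E'
from h import *
rel([.4613,-.3887,.36],-93.6);i=eyes.camera_info('wrist')
import pickle;pickle.dump(i,open('w5.pkl','wb'))
w=grab('wrist','w5.png');s=grab('scene','s5.png')
W=np.zeros((384,800,3),np.uint8);W[:,:512]=w
W[:,512:]=cv2.resize(s[150:246,240:312],(288,384),interpolation=cv2.INTER_CUBIC)
cv2.imwrite('pics/c5.png',W[:,:,::-1])
E
```

```text
t 15.32 pos [ 0.6344 -0.1607  0.3674] yaw -13.49 q6 -0.126 tilt [ 0.0047 -0.0017 -1.    ] F [ 0.65  0.07 -0.42] open 0.0513 grip 0.0
shift mm [-262.1 -115.2    7. ] yaw 80.1103183153131
```

View pics/c5.png

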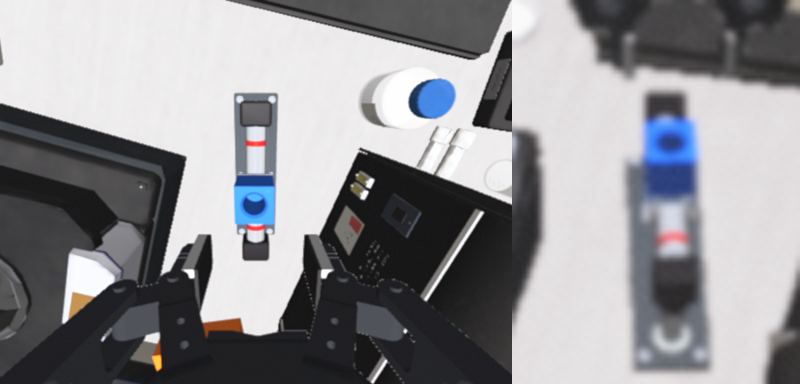

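The holder stands on the rail between the bands (wrist (254,205), bands at (256,144) and (257,232)). Next I check its seating height and locate its well, using the wrist and scene views.

```bash
python3 - <<'E'
from h import *
import pickle
i=pickle.load(open('w5.pkl','rb'))
w=cv2.imread('pics/w5.png');h=cv2.cvtColor(w,cv2.COLOR_BGR2HSV)
m=cv2.inRange(h,(100,100,170),(125,255,255));m[:,:225]=0;m[:,290:]=0;m[:165]=0;m[240:]=0
c=max(cv2.findContours(m,cv2.RETR_EXTERNAL,2)[0],key=cv2.contourArea);x,y,ww,hh=cv2.boundingRect(c);print('face',x,y,ww,hh)
for row in(195,200,215,222):
    v=h[row,225:290,2].astype(float);bl=m[row];u=np.nonzero(bl)[0];print(row,u.min(),u.max())
r=cv2.minAreaRect(c);print(r)
rp=np.array(r[0])
# scene top face
s=cv2.imread('pics/s5.png');hs=cv2.cvtColor(s,cv2.COLOR_BGR2HSV)
ms=cv2.inRange(hs,(100,150,170),(125,255,255));ms[:,:265]=0;ms[:,295:]=0;ms[:170]=0;ms[205:]=0
cs=max(cv2.findContours(ms,cv2.RETR_EXTERNAL,2)[0],key=cv2.contourArea);xs=cv2.boundingRect(cs);print('scene face',xs)
sp=(xs[0]+xs[2]/2-.5,xs[1]+xs[3]/2-.5)
o1,d1=ray('wrist',*rp,i);o2,d2=ray('scene',*sp)
k=np.linalg.lstsq(np.stack([d1,-d2],1),o2-o1,rcond=None)[0];print('tri',o1+k[0]*d1,o2+k[1]*d2)
R=Ro.from_rotvec([2.464,1.943,.004]).as_matrix();tp=np.array([.6344,-.1607,.3674])
for z in(.129,.139): 
    P=onz('wrist',*rp,z,i);print('center',z,P,(P-tp)@R*1000)
    b=cv2.boxPoints(r);B=np.array([onz('wrist',*p,z,i) for p in b]);print(np.linalg.norm(np.diff(B,axis=0),axis=1)*1000)
    print('scene',onz('scene',*sp,z))
for n,u,v in(('b1',256,143.5),('b2',257.3,232)): P=onz('wrist',u,v,.084,i);print(n,P,(P-tp)@R*1000)
E
```

```text
face 234 186 41 39
195 234 274
200 234 274
215 235 273
222 235 273
((254.0, 205.0), (38.0, 40.0), 90.0)
scene face (274, 180, 11, 11)
tri [ 0.63215738 -0.1594215   0.13041016] [ 0.63140188 -0.15918608  0.13039708]
center 0.129 [ 0.63202246 -0.15993288  0.129     ] [  0.25601148  -3.55414185 238.38645871]
[31.16623973 32.32490489 32.5900912 ]
scene [ 0.63177605 -0.15806295  0.129     ]
center 0.139 [ 0.63297924 -0.15630648  0.139     ] [  4.00284552  -3.42475221 228.38592317]
[29.66171011 30.76444148 31.01682609]
scene [ 0.62909785 -0.1661021   0.139     ]
b1 [ 0.64356609 -0.1190486   0.084     ] [ 42.71717     -2.06295449 283.3820812 ]
b2 [ 0.62407728 -0.20504998  0.084     ] [-45.45785239  -0.96052202 283.41083281]
```

The triangulated top is at z = 0.130 (expected 0.129), so the holder is fully home and the rail is up. Now for the tube.

Call:
step_arm([
  [45,[-20,-8,0],8],
  [45,[-55,-24,0],17],
  [45,[-90,-40,0],26],
  [45,[-125,-55,0],35],
  [45,[-160,-70,0],44],
  [45,[-195,-86,0],53],
  [45,[-230,-101,0],62],
  [45,[-255,-112,2],71],
  [45,[-262,-115.2,4],80],
  [45,[-262,-115.2,4],80],
  [45,[-262,-115.2,4],80],
])

```text
t: 16.8
tool_pos: [0.4609, -0.388, 0.3591]
tool_rot: [-3.139, 0.092, 0.002]
contact_force: [0.2, 0.8, 0.9]
opening: 0.0384
grip_force: 0.0
```

```bash
python3 - <<'E'
from h import *
rel([.4613,-.3887,.2585],-93.6);i=eyes.camera_info('wrist')
o,R=state()
w=grab('wrist','w6.png')[:,:,::-1].copy()
h=cv2.cvtColor(w,cv2.COLOR_BGR2HSV)
for n,rs in(('red',[((0,140,80),(6,255,255)),((173,140,80),(180,255,255))]),('yellow',[((22,140,100),(33,255,255))]),('blue',[((100,140,80),(125,255,255))])):
    m=sum(cv2.inRange(h,*r) for r in rs)
    N,l,s,c=cv2.connectedComponentsWithStats(m.astype(np.uint8))
    for k in range(1,N):
        if s[k,4]>150:
            P=onz('wrist',*c[k],.1125,i);print(n,c[k].round(1),s[k],P.round(4),((P-o['tool_pos'])@R*1000).round(1))
E
```

```text
t 16.8 pos [ 0.4609 -0.388   0.3591] yaw -93.35 q6 0.806 tilt [-0.0012  0.0015 -1.    ] F [0.2  0.75 0.86] open 0.0384 grip 0.0
shift mm [  0.6   0.9 100.6] yaw 0.2534824960720812
red [258.  198.2] [247 186  23  25 463] [ 0.4629 -0.3884  0.1125] [  2.4   0.7 246.6]
yellow [258.5 137.1] [ 240   83   41  118 2956] [ 0.5124 -0.3917  0.1125] [ 52.    1.  246.5]
blue [259.9 108.7] [248  97  24  25 465] [ 0.5332 -0.3939  0.1125] [ 72.9   2.1 246.5]
```

View pics/w6.png

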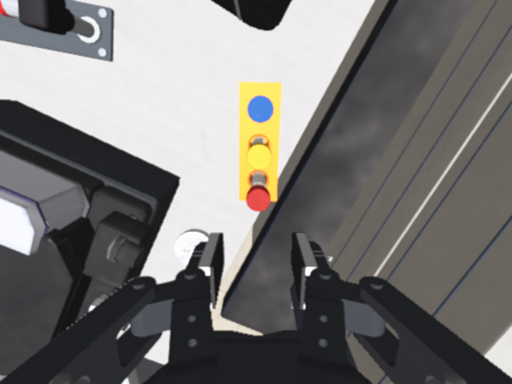

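The wrist view shows the red cap at (258,198), the yellow at (259,157), the blue at (260,109), and a dark cabinet side just right of the rack. I need that cabinet's geometry before putting a finger beside it. I'll shift sideways and get it from parallax.

Call:
step_arm([
  [45,[0,-20,0],0],
  [45,[0,-40,0],0],
  [45,[0,-40,0],0],
  [45,[0,-40,0],0],
])

```text
t: 17.35
tool_pos: [0.4634, -0.348, 0.3605]
tool_rot: [3.139, -0.094, 0.001]
contact_force: [-0.2, -0.5, 0.4]
opening: 0.0387
grip_force: 0.0
```

```bash
python3 - <<'E'
from h import *
i2=eyes.camera_info('wrist'); o,R=state()
w2=grab('wrist','w7.png')[:,:,::-1].copy(); w1=cv2.imread('pics/w6.png')
i1={k:np.array(v) for k,v in i2.items()}; i1['extrinsics']=i1['extrinsics'].copy()
dp=np.array([.4609,-.388,.3591])-o['tool_pos']; i1['extrinsics'][:3,3]+=dp; print('baseline',dp)
g1=cv2.cvtColor(w1,cv2.COLOR_BGR2GRAY);g2=cv2.cvtColor(w2,cv2.COLOR_BGR2GRAY)
mask=np.zeros_like(g1);mask[0:230,262:500]=255
p=cv2.goodFeaturesToTrack(g1,120,.01,6,mask=mask)
n,st,err=cv2.calcOpticalFlowPyrLK(g1,g2,p,None,winSize=(21,21),maxLevel=4)
b,st2,_=cv2.calcOpticalFlowPyrLK(g2,g1,n,None,winSize=(21,21),maxLevel=4)
out=[]
for a,c,bb,s in zip(p[:,0],n[:,0],b[:,0],st[:,0]):
    if s and np.linalg.norm(a-bb)<.5:
        o1,d1=ray('',*a,i1);o2,d2=ray('',*c,i2)
        k=np.linalg.lstsq(np.stack([d1,-d2],1),o2-o1,rcond=None)[0];P=o1+k[0]*d1;Q=o2+k[1]*d2
        if np.linalg.norm(P-Q)<.006: out.append(np.r_[a,P])
out=np.array(out);out=out[np.argsort(out[:,0])];print(out.round(3))
E
```

```text
baseline [-0.00251782 -0.03999589 -0.00143011]
[[ 2.64e+02  3.00e+01  6.08e-01 -4.04e-01  8.00e-03]
 [ 2.68e+02  9.90e+01  5.40e-01 -4.01e-01  1.07e-01]
 [ 2.69e+02  1.18e+02  5.26e-01 -4.01e-01  1.10e-01]
 [ 2.73e+02  2.80e+01  6.06e-01 -4.12e-01  2.30e-02]
 [ 2.73e+02  1.06e+02  5.35e-01 -4.05e-01  1.08e-01]
 [ 2.78e+02  2.40e+01  6.06e-01 -4.16e-01  3.70e-02]]
```

```bash
python3 - <<'E'
import cv2,numpy as np
from h import *
i2=eyes.camera_info('wrist');o,R=state()
g=[cv2.GaussianBlur(cv2.cvtColor(cv2.imread(f'pics/{n}.png'),cv2.COLOR_BGR2GRAY),(3,3),0).astype(float) for n in('w6','w7')]
for row in(60,120,170):
    for k in(0,1):
        p=g[k][row-1:row+2].mean(0);d=np.gradient(p)
        e=[j for j in range(250,510) if abs(d[j])>3.5 and abs(d[j])>=abs(d[j-1:j+2]).max()]
        print(row,k,[(j,int(p[max(j-4,0)]),int(p[min(j+4,511)])) for j in e])
E
```

```text
60 0 [(342, 240, 103), (355, 103, 23), (364, 23, 73), (439, 83, 102), (458, 99, 99), (461, 95, 102), (487, 99, 91), (491, 91, 99)]
60 1 [(378, 241, 102), (394, 102, 24), (407, 23, 73), (408, 23, 73), (485, 84, 102), (508, 99, 84)]
120 0 [(252, 227, 145), (267, 141, 225), (279, 226, 236), (309, 238, 102), (322, 102, 25), (330, 25, 80), (420, 99, 96), (424, 95, 102), (448, 99, 92), (449, 99, 98), (452, 94, 101), (478, 105, 162), (482, 142, 100), (497, 101, 93), (500, 92, 99)]
120 1 [(276, 237, 215), (279, 205, 225), (295, 223, 201), (302, 204, 129), (320, 134, 237), (343, 238, 101), (359, 101, 25), (371, 25, 80), (468, 100, 96), (471, 98, 101), (504, 100, 94), (507, 94, 101)]
170 0 [(253, 219, 191), (264, 191, 220), (277, 220, 217), (282, 236, 102), (294, 103, 24), (301, 22, 67), (390, 103, 102), (393, 98, 104), (416, 103, 96), (419, 100, 103), (444, 108, 160), (448, 144, 101), (462, 100, 95), (465, 92, 101)]
170 1 [(274, 238, 210), (277, 206, 219), (290, 219, 192), (301, 191, 216), (316, 216, 102), (329, 102, 22), (341, 25, 67), (435, 103, 100), (438, 99, 104), (469, 102, 97), (472, 97, 103), (505, 108, 134), (509, 168, 103)]
```

The dark slab beside the rack is only about 0.06 m high, and the taller cabinet face is more than 85 mm from the tube. The fingers clear both.

```bash
python3 -c "
from h import *
rel([.4620,-.3888,.2585],-93.6)"
```

```text
t 17.4 pos [ 0.4633 -0.3484  0.3604] yaw -93.47 q6 0.858 tilt [ 3.e-04 -6.e-04 -1.e+00] F [ 0.12 -0.24  0.1 ] open 0.0383 grip 0.0
shift mm [  1.1  40.4 102. ] yaw 0.1331660565973607
```

Call:
step_arm([
  [45,[1,20,0],0],
  [45,[1,40.4,10],0],
  [45,[1,40.4,40],0],
  [45,[1,40.4,75],0],
  [45,[1,40.4,95],0],
  [45,[1,40.4,102],0],
  [45,[1,40.4,102],0],
  [45,[1,40.4,102],0],
  [20,[1,40.4,102],0],
  [15,[1,40.4,102],0],
  [15,[1,40.4,102],0],
  [15,[1,40.4,102],0],
], squeeze=25)

```text
t: 18.9
tool_pos: [0.4622, -0.3892, 0.2596]
tool_rot: [3.139, -0.096, 0.003]
contact_force: [0.1, 1.0, 5.4]
opening: 0.0193
grip_force: 24.5
```

Call:
step_arm([
  [15,[0,0,-15],0],
  [15,[0,0,-40],0],
  [15,[0,0,-70],0],
  [15,[0,0,-100],0],
  [15,[0,0,-130],0],
  [15,[0,0,-155],0],
  [15,[0,0,-165],0],
  [15,[0,0,-165],0],
])

```text
t: 19.9
tool_pos: [0.4617, -0.3888, 0.4237]
tool_rot: [3.139, -0.096, 0.001]
contact_force: [-0.0, 0.8, 0.2]
opening: 0.0195
grip_force: 24.5
```

```bash
python3 -c "
from h import *
rel([.6338,-.1604,.425],-13.5)"
```

```text
t 19.9 pos [ 0.4617 -0.3888  0.4237] yaw -93.49 q6 0.809 tilt [ 6.e-04 -7.e-04 -1.e+00] F [-0.01  0.78  0.22] open 0.0195 grip 24.47586625814438
shift mm [ 157.8 -238.5   -1.4] yaw -79.99329065616561
```

Call:
step_arm([
  [15,[10,-15,0],-8],
  [15,[30,-45,0],-17],
  [15,[50,-75,0],-26],
  [15,[70,-106,0],-35],
  [15,[90,-136,0],-44],
  [15,[110,-166,0],-53],
  [15,[130,-197,0],-62],
  [15,[147,-222,0],-71],
  [15,[157.8,-238.5,-1],-80],
  [15,[157.8,-238.5,-1],-80],
  [15,[157.8,-238.5,-1],-80],
  [15,[157.8,-238.5,-1],-80],
])

```text
t: 21.4
tool_pos: [0.6333, -0.1612, 0.4238]
tool_rot: [-2.469, -1.942, 0.001]
contact_force: [-0.1, -0.1, 0.5]
opening: 0.0195
grip_force: 24.5
```

```bash
python3 - <<'E'
from h import *
import pickle
rel([.6338,-.1604,.39],-13.5);i=eyes.camera_info('wrist');o,R=state()
w=grab('wrist','w8.png')[:,:,::-1].copy();pickle.dump((i,o),open('w8.pkl','wb'));s=grab('scene','s8.png')
tp=o['tool_pos']
for n,x in(('tip',tp+R[:,2]*.2546),('well',np.array([.6338,-.1604,.129])),('capbottom',tp+R[:,2]*.1606)): print(n,proj('wrist',x,i),proj('scene',x))
h=cv2.cvtColor(w,cv2.COLOR_BGR2HSV)
m=cv2.inRange(h,(98,120,60),(126,255,255));m[:150]=0;m[330:]=0;m[:,:215]=0;m[:,300:]=0
v,u=np.nonzero(m);print('blue bbox',u.min(),u.max(),v.min(),v.max())
g=cv2.cvtColor(w,cv2.COLOR_BGR2GRAY)
for r in range(176,300,6): print(r,' '.join('%3d'%x for x in g[r,226:294:3]),'|',''.join('B' if x else '.' for x in m[r,226:294:2]))
E
```

```text
t 21.4 pos [ 0.6333 -0.1612  0.4238] yaw -13.62 q6 -0.125 tilt [-7.e-04  0.e+00 -1.e+00] F [-0.13 -0.12  0.52] open 0.0195 grip 24.477592706680298
shift mm [ 0.9  0.3 33.8] yaw -0.12307099570273294
tip [258.56754353 198.6353238 ] [280.44089537 175.08241091]
well [258.88841911 184.3955217 ] [280.04845061 185.5369156 ]
capbottom [259.25937271 257.04452811] [281.89288635 147.53209928]
blue bbox 242 273 163 200
176 238 239 238 237 240 198 170 171 151 148 162 159 137 166 172 173 143 238 238 238 239 239 236 | ........BBBBBBBBBBBBBBBB..........
182 240 239 237 239 238 209 168 130  55 137 169 169 151  68 154 169 140 240 237 238 237 235 235 | ........BBBBBBBBBBBBBBBB..........
188 239 239 239 240 240 209 166 138  66  59  59  58  55  97 157 168 148 238 238 237 237 237 235 | ........BBBBBBBBBBBBBBBB..........
194 240 238 239 239 240 218 165 165 163 141 134 133 148 166 165 166 145 238 238 237 237 237 237 | ........BBBBBBBBBBBBBBBB..........
200 238 238 238 239 240 203 148 149 150 173 203 171 198 172 154 154 151 239 239 237 236 236 237 | ........BBBBB.......BBBB..........
206 238 238 238 240 239 
[... 1403 characters left out ...]
 ..................................
272  28 233 181  75 111 125 123 123 123 123 123 125 127 126 125 126 127 104  81 226 172  30  32 | ..................................
278  34  31  73  80  73 124 123 123 123 122 123 123 126 124 125 125 125  65  89  61  29  31  32 | ..................................
284  32  32  70  82 133 231 129 122 124 123 125 123 123 125 124 136 232  90  90  55  29  31  33 | ..................................
290  31  33  64  82 180 238 238 238 236 220 204 198 230 237 238 238 238 148  89  51  33  32  32 | ..................................
296  27  37  59  84  83  89 105 239 236 236 236 238 239 239 238 236 238 213  88  44  33  27  27 | ..................................
```

```bash
python3 - <<'E'
from h import *
w=cv2.imread('pics/w8.png')
for c in(245,252,257,259,262,270): print(c,[(r,*w[r,c]) for r in range(190,208,1)] if c in(252,257,259,262) else [(r,*w[r,c]) for r in list(range(162,176))+list(range(194,208))])
g=cv2.cvtColor(w,cv2.COLOR_BGR2GRAY)
for r in(198,200,202,204,208,214,226): print(r,g[r,244:274])
for c in(253,256,258,260,263): print('well col',c,g[170:196,c])
E
```

```text
245 [(162, np.uint8(151), np.uint8(115), np.uint8(103)), (163, np.uint8(128), np.uint8(68), np.uint8(42)), (164, np.uint8(126), np.uint8(61), np.uint8(27)), (165, np.uint8(125), np.uint8(61), np.uint8(26)), (166, np.uint8(125), np.uint8(61), np.uint8(27)), (167, np.uint8(123), np.uint8(61), np.uint8(27)), (168, np.uint8(177), np.uint8(88), np.uint8(40)), (169, np.uint8(255), np.uint8(154), np.uint8(73)), (170, np.uint8(255), np.uint8(188), np.uint8(89)), (171, np.uint8(255), np.uint8(194), np.uint8(92)), (172, np.uint8(255), np.uint8(196), np.uint8(93)), (173, np.uint8(255), np.uint8(195), np.uint8(93)), (174, np.uint8(255), np.uint8(195), np.uint8(93)), (175, np.uint8(255), np.uint8(194), np.uint8(91)), (194, np.uint8(255), np.uint8(188), np.uint8(86)), (195, np.uint8(255), np.uint8(188), np.uint8(86)), (196, np.uint8(255), np.uint8(188), np.uint8(85)), (197, np.uint8(255), np.uint8(189), np.uint8(86)), (198, np.uint8(255), np.uint8(188), np.uint8(83)), (199, np.uint8(255), np.uint8(181), np.uint8(89)), (200, np.uint8(243), np.uint8(152), np.uint8(104)), (201, np.uint8(164), np.uint
[... 6279 characters left out ...]
47 140 138 139 140 140 141 141 142 142 142 141 141
 140 139 137 135 130 122 104 130 203 234 237 236]
well col 253 [165 172 173 171 161 141 148 163 170 171 171 163 137  88  60  57  59  59
  59  58  58  73 109 129 141 157]
well col 256 [161 173 173 168 146 142 162 170 170 170 170 170 169 149 102  63  58  58
  59  58  59  58  75 114 134 145]
well col 258 [162 172 173 167 145 141 163 170 171 170 170 171 171 160 112  66  58  58
  58  58  58  57  74 113 133 145]
well col 260 [162 173 173 169 152 137 151 167 170 170 170 171 165 138  88  59  56  57
  55  56  55  58  88 124 138 152]
well col 263 [163 172 172 172 170 159 141 141 157 168 167 152 118  73  54  53  52  51
  53  59  79 106 129 140 154 164]
```

```bash
python3 - <<'E'
from h import *
import pickle
i,o=pickle.load(open('w8.pkl','rb'));R=Ro.from_rotvec(o['tool_rot']).as_matrix();tp=o['tool_pos']
for h in(0,5,10,15,20,25): print(h,[proj('wrist',tp+R@np.array([x/1000,0,.2546-h/1000]),i).round(1).tolist() for x in(0,2,4,6,7.6)])
P=[(onz('wrist',258,r,.129,i)-tp)@R*1000 for r in(168.5,200.6)];print('face',P,(P[0]+P[1])/2)
P=[(onz('wrist',258,r,.129,i)-tp)@R*1000 for r in(174.3,194)];print('well',P,(P[0]+P[1])/2)
E
```

```text
0 [[258.6, 198.6], [258.6, 196.4], [258.6, 194.2], [258.6, 191.9], [258.6, 190.1]]
5 [[258.6, 200.6], [258.6, 198.3], [258.6, 196.1], [258.6, 193.8], [258.6, 191.9]]
10 [[258.6, 202.7], [258.6, 200.4], [258.6, 198.0], [258.6, 195.7], [258.6, 193.8]]
15 [[258.6, 204.8], [258.6, 202.5], [258.6, 200.1], [258.6, 197.7], [258.6, 195.8]]
20 [[258.7, 207.0], [258.7, 204.6], [258.7, 202.2], [258.7, 199.8], [258.7, 197.9]]
25 [[258.7, 209.4], [258.7, 206.9], [258.7, 204.5], [258.7, 202.0], [258.7, 200.0]]
face [array([ 16.99415927,  -0.40535646, 294.79379236]), array([-16.10026362,  -0.40538713, 294.79825006])] [  0.44694783  -0.40537179 294.79602121]
well [array([ 11.19262066,  -0.40536183, 294.79457381]), array([ -9.09477304,  -0.40538063, 294.79730645])] [  1.04892381  -0.40537123 294.79594013]
```

Call:
step_arm([
  [15,[0.7,0,15],0],
  [15,[0.7,0,30],0],
  [15,[0.7,0,38],0],
  [15,[0.7,0,44],0],
  [15,[0.7,0,50],0],
  [15,[0.7,0,56],0],
  [15,[0.7,0,62],0],
  [15,[0.7,0,66],0],
  [15,[0.7,0,66],0],
])

```text
t: 22.62
tool_pos: [0.6339, -0.1597, 0.3577]
tool_rot: [-2.466, -1.945, 0.001]
contact_force: [0.1, -0.2, -0.6]
opening: 0.0195
grip_force: 24.5
```

No contact force, and the tube is already about 26 mm into the well. I'll check in the images before letting go.

```bash
python3 - <<'E'
from h import *
rel([.6339,-.1597,.3476],-13.5);i=eyes.camera_info('wrist');o,R=state();tp=o['tool_pos']
w=grab('wrist','w9.png')[:,:,::-1].copy();s=grab('scene','s9.png')[:,:,::-1].copy()
z=.129
for n,x in(('axis@mouth',tp+R@np.array([0,0,tp[2]-z])),('front edge',tp+R@np.array([.0085,0,tp[2]-z]))): print(n,proj('wrist',x,i).round(1))
h=cv2.cvtColor(w,cv2.COLOR_BGR2HSV);m=cv2.inRange(h,(98,120,60),(126,255,255));m[:,:205]=0;m[:,310:]=0;m[:140]=0;m[300:]=0
for r in range(165,236,5): print(r,''.join('B' if x else '.' for x in m[r,220:300:2]),' '.join('%d'%x for x in cv2.cvtColor(w,cv2.COLOR_BGR2GRAY)[r,236:284:4]))
hs=cv2.cvtColor(s,cv2.COLOR_BGR2HSV);mr=cv2.inRange(hs,(0,140,80),(6,255,255))|cv2.inRange(hs,(173,140,80),(180,255,255));mr[:,:262]=0;mr[:,300:]=0;mr[:120]=0;mr[215:]=0
for c,st in((np.nonzero(mr),0),): print('red px scene',c[1].min() if len(c[0]) else None,np.c_[c[1],c[0]].mean(0) if len(c[0]) else None)
mb=cv2.inRange(hs,(98,140,60),(126,255,255));v,u=np.nonzero(mb[150:215,262:300]);print('scene blue',u.min()+262,u.max()+262,v.min()+150,v.max()+150)
for y in range(150,204,3): print(y,[tuple(int(q) for q in s[y,x]) for x in(276,279,282)])
E
```

```text
t 22.62 pos [ 0.6339 -0.1597  0.3577] yaw -13.49 q6 -0.125 tilt [-8.e-04  3.e-04 -1.e+00] F [ 0.1  -0.2  -0.57] open 0.0195 grip 24.48048859834671
shift mm [-0.   0.  10.1] yaw 0.009159284525040334
axis@mouth [258.7 209.8]
front edge [258.7 199.3]
165 ........................................ 223 124 125 126 224 233 230 231 140 123 123 234
170 ........................................ 223 124 125 125 225 233 229 231 137 124 123 235
175 ........................................ 229 126 138 122 226 235 231 232 133 136 136 234
180 ..........BBBBBBBBBBBBBBBBBB............ 230 70 67 67 67 66 67 67 67 62 107 234
185 ..........BBBBBBBBBBBBBBBBBBB........... 234 58 59 60 59 59 59 59 59 59 75 236
190 .........BBBBBBBBBBBBBBBBBBBB........... 141 72 73 74 73 69 63 64 64 64 67 237
195 ........BBBBBBBBBBBBBBBBBBBBB........... 185 165 165 165 165 165 166 167 166 167 166 238
200 ........BBBBBBBBB...BBBBBBBBB........... 185 164 164 145 144 189 151 137 165 165 164 239
205 .........BBBBB.........BBBBBB........... 195 163 136 86 147 169 160 103 120 164 164 238
210 .........BBBBB.........BBBBBB........... 
[... 809 characters left out ...]
(64, 68, 217)]
165 [(81, 78, 94), (43, 44, 136), (47, 49, 155)]
168 [(104, 104, 108), (87, 88, 124), (88, 89, 126)]
171 [(122, 121, 124), (142, 144, 148), (146, 147, 151)]
174 [(76, 74, 76), (143, 146, 152), (143, 143, 147)]
177 [(77, 75, 81), (153, 160, 172), (138, 141, 149)]
180 [(217, 134, 102), (154, 137, 140), (195, 125, 106)]
183 [(238, 127, 79), (142, 127, 130), (219, 124, 89)]
186 [(218, 116, 79), (153, 138, 142), (197, 112, 85)]
189 [(250, 139, 65), (243, 136, 77), (248, 131, 61)]
192 [(129, 62, 42), (132, 66, 47), (129, 65, 45)]
195 [(125, 63, 44), (127, 66, 46), (128, 65, 47)]
198 [(138, 86, 71), (130, 78, 62), (136, 88, 74)]
201 [(178, 164, 161), (213, 195, 189), (195, 181, 175)]
```

Call:
step_arm([
  [15,[0,0,4],0],
  [15,[0,0,7],0],
  [15,[0,0,9],0],
  [15,[0,0,9.5],0],
  [15,[0,0,9.5],0],
])

```text
t: 23.35
tool_pos: [0.634, -0.1597, 0.3487]
tool_rot: [-2.467, -1.945, 0.0]
contact_force: [0.4, -0.6, 0.3]
opening: 0.0194
grip_force: 24.5
```

Call:
step_arm([
  [15,[0,0,1],0],
  [15,[0,0,2],0],
  [15,[0,0,2],0],
])

```text
t: 23.72
tool_pos: [0.6341, -0.1598, 0.3469]
tool_rot: [2.467, 1.945, 0.0]
contact_force: [0.2, 0.3, 1.4]
opening: 0.0196
grip_force: 24.6
```

Call:
step_arm([
  [18,[0,0,-0.5],0],
  [20,[0,0,-0.5],0],
  [25,[0,0,-0.5],0],
  [32,[0,0,-0.5],0],
  [45,[0,0,-0.5],0],
  [45,[0,0,-0.5],0],
  [45,[0,0,-0.5],0],
  [45,[0,0,-15],0],
  [45,[0,0,-40],0],
  [45,[0,0,-70],0],
  [45,[0,0,-90],0],
  [45,[0,0,-90],0],
])

```text
t: 25.22
tool_pos: [0.6343, -0.1598, 0.4398]
tool_rot: [2.464, 1.943, 0.004]
contact_force: [0.8, -0.5, -0.3]
opening: 0.0385
grip_force: 0.0
```

Call:
step_arm([
  [45,[-30,-30,0],0],
  [45,[-60,-60,0],0],
  [45,[-90,-80,0],0],
  [45,[-90,-80,0],0],
  [45,[-90,-80,0],0],
])

```text
t: 25.85
tool_pos: [0.5353, -0.2283, 0.4357]
tool_rot: [-2.466, -1.944, 0.0]
contact_force: [-0.3, 0.3, -0.3]
opening: 0.0384
grip_force: 0.0
```

```bash
python3 - <<'E'
from m import *
rel([.634,-.16,.4]);i=eyes.camera_info('wrist')
w=grab('wrist','w10.png')[:,:,::-1].copy();s=grab('scene','s10.png')[:,:,::-1].copy()
def red(im,box):
    x0,y0,x1,y1=box;h=cv2.cvtColor(im,cv2.COLOR_BGR2HSV);m=cv2.inRange(h,(0,140,80),(6,255,255))|cv2.inRange(h,(173,140,80),(180,255,255))
    N,l,st,c=cv2.connectedComponentsWithStats(m)
    return [(c[k],st[k]) for k in range(1,N) if st[k,4]>15 and x0<c[k][0]<x1 and y0<c[k][1]<y1]
a=red(w,(0,0,512,384));b=red(s,(262,130,300,220));print(a);print(b)
exp=np.array([.6335,-.160,.093+.109]);print('expected cap top px',proj('wrist',exp,i),proj('scene',exp))
for z in(.195,): print('scene cap @z',[onz('scene',*c[0],z) for c in b])
for ca in a:
  for cb in b:
    o1,d1=ray('wrist',*ca[0],i);o2,d2=ray('scene',*cb[0]);k=np.linalg.lstsq(np.stack([d1,-d2],1),o2-o1,rcond=None)[0];P=o1+k[0]*d1;Q=o2+k[1]*d2
    if np.linalg.norm(P-Q)<.02: print('tri',P,Q)
E
```

```text
t 25.85 pos [ 0.5353 -0.2283  0.4357] yaw -13.5 q6 -0.296 tilt [-0.001   0.0012 -1.    ] F [-0.25  0.35 -0.35] open 0.0384 grip 0.0
shift mm [89.5 80.  35.7] yaw None
[(array([333.0429,  48.8571]), array([325,  47,  17,   5,  70], dtype=int32)), (array([366.8106,  85.7673]), array([351,  71,  32,  30, 739], dtype=int32)), (array([415.7821, 127.5   ]), array([410, 124,  13,   8,  78], dtype=int32)), (array([326.5208, 130.9375]), array([319, 129,  16,   4,  48], dtype=int32))]
[(array([279.18, 166.02]), array([275, 163,   9,   8,  50], dtype=int32))]
expected cap top px [375.6171  85.2482] [280.9155 165.4947]
scene cap @z [array([ 0.6311, -0.1545,  0.195 ])]
tri [ 0.6285 -0.159   0.1997] [ 0.6296 -0.1589  0.2001]
tri [ 0.6365 -0.1862  0.2438] [ 0.6194 -0.1899  0.2356]
```

The cap top triangulates to z ≈ 0.200 (expected 0.202), so the tube is fully down, the rail is up and the gripper is clear. I'm handing the job in.

```bash
python3 -c "
from h import *
print(finish_job())"
```

```text
the job is handed in; nothing more can be done
None
```

I snapped the larger blue holder onto the rail between the red bands without reaching the stops, let the rail back up, stood the red-capped tube fully down in it, and handed the job in after about 26 s.

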